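Fish the dropped flange out from between the drawer cases and finish the kit

TASK

The brass-coloured flange has fallen into the narrow gap between the two blue drawer cases: take the bent rod off its yellow stand, rake the flange out in front of the cases with it (do not reach into the gap with the fingers), and hang the rod back in the fork of the stand. Then finish the kit in the red tray in order, boss up: the brass flange flat into the pocket marked with two studs, and after it the black flange flat into the pocket marked with three studs. Leave the grey flange in its pocket and do not disturb the tape roll, the jar or the carton.

Things in the scene. Friction and masses are not known exactly. Their poses are not given: they have to be found in the camera images.
- cases: Fixed. Two blue drawer cases, each 190 mm deep (x), 110 wide (y), 85 high, with a straight gap 46 mm wide between them, open in front and above; a strip 20 mm high closes its far end. Origin on the bench in the middle of the gap's front mouth, level with the case fronts; x into the gap, y left, z up. Too narrow for the gripper
- shelf_front (a point): Middle of the underside of the front rail of the fixed wire shelf above the cases (cases x 60, y 0, z 275 mm). Shelf 260 mm wide: 8 mm rails along y at x 60 and 177, joined by 5 mm wires along x at y +-22, 56, 90, 125 mm. A tool held upright strikes it: to work the rod in the gap, lean the tool about 30 degrees from vertical, its body towards the robot
- stand: Fixed. Stand for the rod: dark base plate 130 x 100 x 12 mm, yellow post at x 42 to 62 mm, and on it a level yellow fork of two tines 8 mm thick, 46 mm wide over all, from the post to x = -32 mm. Origin centre of the base plate's underside, z up. Take the rod out by lifting it a little, then drawing it towards -x; hang it back in reverse
- hang (a point): Where the rod's origin belongs when it hangs: stand x 0, y 0, z 215 mm, on the middle line of the fork's slot, level with the tines' top; axes as the stand's. The slot is 15 mm wide, open at the -x end (x = -32), closed at x = 32 mm
- rod: Loose bent steel rod, 0.11 to 0.18 kg. Origin centre of the underside of its orange handle, 28 x 28 x 56 mm, which stands from z 0 to 56 mm, faces along x and y. Shank 7 mm thick straight down to z = -150 mm, there bent 30 degrees back towards -x for 40 mm more to a foot. It starts hanging in the fork by the handle's underside, axes as the stand's within 3 degrees
- rod_foot (a point): Middle of the lower edge of the rod's foot (rod x -20, y 0, z -184.6 mm): a plate 28 mm wide (y), 22 long, 5 thick, with 5 mm lips along both edges on its -x side, so that it cups a flange. With the rod leaned 30 degrees about its y axis, lower end towards +x, the foot plate stands upright
- flange_brass: Brass-coloured fitting: a round flange 34 mm in diameter, 10 mm thick, with a round boss 20 mm in diameter, 20 mm high on top (30 mm tall in all), 60 to 130 g. Origin centre of its underside, z up through the boss. It starts standing on the bench in the gap between the drawer cases, 88 to 112 mm behind the case fronts. It slides on the bench when raked
- flange_black: Black fitting: a round flange 34 mm in diameter, 10 mm thick, with a round boss 20 mm in diameter, 20 mm high on top (30 mm tall in all), 60 to 130 g. Origin centre of its underside, z up through the boss. It starts standing on the open bench in front of the cases, to the left
- flange_grey: Grey fitting: a round flange 34 mm in diameter, 10 mm thick, with a round boss 20 mm in diameter, 20 mm high on top (30 mm tall in all), 60 to 130 g. Origin centre of its underside, z up through the boss. It stands already in the pocket with one stud and stays there
- tray: Fixed. Red kit tray 174 x 86 mm with a row of three square pockets along its x, each 50 x 50 mm inside, 56 mm apart, floor at z = 4 mm, walls 6 mm thick up to z = 13 mm. White studs on the ledge at its +y side number the pockets: one stud at the -x end, two in the middle, three at the +x end. Origin on the bench under the centre of the row, z up
- pocket1 (a point): Centre of the floor of the one-stud pocket
- pocket2 (a point): Centre of the floor of the two-stud pocket (4 mm above the bench), for the brass flange
- pocket3 (a point): Centre of the floor of the three-stud pocket (4 mm above the bench), for the black flange
- tape: Bystander: whitish tape roll lying flat, 80 mm in diameter, 24 mm high, origin at the centre of its underside
- jar: Bystander: jar 60 mm in diameter, 85 mm high, origin at the centre of its underside
- carton: Bystander: closed cardboard carton 70 x 90 x 50 mm, origin at the centre of its underside

How it is judged (in metres and radians):
On the way, in this order (a step that is already met when the one before it is completed fails the run):
1. the rod is taken off the stand (over 80 mm from its hanging point) (distance between rod and hang above 0.08 m), for 0.1 s.
2. the rod touches the brass flange while this is inside the gap (contact force between rod and flange_brass above 0.03 N and x of flange_brass in the frame of cases above 0.05 m).
3. the brass flange has been drawn out on to the bench, its centre more than 30 mm in front of the case fronts (x of flange_brass in the frame of cases below -0.03 m and height (world z) of flange_brass below 0.03 m), for 0.1 s.
4. the rod hangs in the fork of the stand again and is let go (horizontal distance between rod and hang below 0.012 m and z of rod in the frame of hang between -0.004 and 0.006 m and angle between rod's own z axis and vertical below 0.1 rad and contact force between the fingers and rod below 0.05 N), for 0.2 s.
5. the brass flange stands flat in the two-stud pocket, let go (horizontal distance between flange_brass and pocket2 below 0.015 m and z of flange_brass in the frame of pocket2 below 0.004 m and angle between flange_brass's own z axis and vertical below 0.12 rad and contact force between the fingers and flange_brass below 0.05 N), for 0.2 s.
6. the black flange stands flat in the three-stud pocket, let go (horizontal distance between flange_black and pocket3 below 0.015 m and z of flange_black in the frame of pocket3 below 0.004 m and angle between flange_black's own z axis and vertical below 0.12 rad and contact force between the fingers and flange_black below 0.05 N), for 0.2 s.
At the end, for the whole second after the job is handed in: The rod hangs upright in the fork (12 mm, 0.1 rad); brass flange in the two-stud, black in the three-stud, grey in the one-stud pocket, each within 15 mm of the pocket centre, flat on its floor (4 mm, 0.12 rad), boss up; all at rest and let go (horizontal distance between rod and hang below 0.012 m and z of rod in the frame of hang between -0.004 and 0.006 m and angle between rod's own z axis and vertical below 0.1 rad and horizontal distance between flange_brass and pocket2 below 0.015 m and z of flange_brass in the frame of pocket2 below 0.004 m and angle between each of flange_brass, flange_black, flange_grey's own z axis and vertical below 0.12 rad and horizontal distance between flange_black and pocket3 below 0.015 m and z of flange_black in the frame of pocket3 below 0.004 m and horizontal distance between flange_grey and pocket1 below 0.015 m and z of flange_grey in the frame of pocket1 below 0.004 m and linear speed of each of rod, flange_brass, flange_black, flange_grey below 0.02 m/s); the robot touches nothing.
It fails at once if the fingers touch the brass flange while it is still in the gap (contact force between the fingers and flange_brass above 0.3 N and x of flange_brass in the frame of cases above 0 m).
It fails at once if a bystander (tape roll, jar, carton) is moved more than 25 mm (distance of any of tape, jar, carton from where it was at the start of the episode above 0.025 m).
It fails at once if the grey flange is taken out of its pocket (distance of flange_grey from where it was at the start of the episode above 0.03 m).
It also fails if it takes over 72 s, if anything falls off the work surface, if the arm or the gripper's body presses on something with over 40 N, if the wrist force passes 120 N, or if a joint passes its speed limit or range.

ROBOT

A 6-joint arm with a two-finger parallel gripper is mounted at the origin on the work surface. World frame = base frame: x ahead of the robot, y to its left, z up, the work surface at z = 0. Lengths are in m, angles in degrees, forces in N, time in s.
With the tool pointing down it reaches from about 0.3 to 0.75 m from the base axis. Payload 8.5 kg.
Tool frame: the origin (TCP) lies midway between the tips of the shut fingers; the grasp point (between the pads) lies 19 mm behind it; z points along the fingers, y is the line along which they close (so a half turn about z gives the same grasp; the last joint's range is limited). The gripper opens to 85 mm and grips with 20 to 120 N. Pads are 22 mm wide; open, the fingers measure 114 mm over their backs; the gripper's body (76 mm by 85 mm) begins 54 mm behind the grasp point. The pads swing forward as they close: fully open they stand 13 mm farther back than shut.
Start: joints at [64.441, 21.807, 74.336, -0, 83.858, -12.336], TCP at [0.126, 0.535, 0.231] pointing down, gripper open.
Joint ranges: [-178.18, 178.18], [-50.72, 133.34], [12.68, 142.11], [-81.47, 261.47], [9.98, 163.14], [-165.26, 165.26]. Speed limits (degrees/s): [136.94, 136.94, 180, 180, 180, 180].

INTERFACE

Orientations are given as a 3x3 rotation matrix whose columns are the frame's x, y, z axes.
In Python, from rig import env, get_image, close_job gives the robot as it stands.
- The arm moves only by the tool step_arm, never from a script. Its argument "targets" is a list of rows, each a list of 2 entries, a list of its own where there are three numbers: the shift along the tool's x, y, z as a fraction of full scale, then the turn, a rotation vector about the tool's x, y, z as a fraction of full scale. In form: [[[x, y, z], [wx, wy, wz]], ...]. A call has 1 to 10 rows; each row is the pose to reach, as a shift and turn from the pose commanded when the call began, along the tool's axes at that moment; what a row does not reach only later rows make up. Full scale, the value 1, is 0.3 m for a shift and 45 degrees for a turn. A row lasts 1/12 s, in which the tool goes at most 41.7 mm and 7.16 degrees, less where a joint would pass 70% of its speed; a pose out of reach is approached as far as the arm can. A call with a number of a shift or a turn outside -1 to 1 is refused whole. A call with a gripper value outside its range is refused whole. "jaw" is the finger opening in mm, from 0 to 85.4, set as the call begins (left out, the last holds). The fingers move at their own pace and stop on an object; "grip_force" is the grip in N (left out, the last holds). Time passes only in rows, so rows that repeat a pose let the fingers close. It gives the time, the measured TCP pose, the force, the opening and the grip force at its end, in the units of the state.
- env.observe(): the state, without advancing time (a new reading comes with each control period).
- get_image(name): name is "side" or "top"; returns a dict with "img" (480x640x3 uint8, red, green, blue), "z_map" (480x640 float32, m along the optical axis (not along the pixel's ray), 0 where there is no reading), "intrinsics" (3x3 intrinsics, pixels), "rvec" (rotation vector, rad) and "tvec" (3), from world to camera coordinates, as OpenCV has them. Camera axes: x right, y down, z forward; pixel columns grow to the right and rows downward; lengths in m; the calibration is good to about 2 mm. A picture is of the moment at which its call begins.
- close_job(): hands the job in; it is judged then, once.
The state is a dict: "time_s": time; "q": joint angles; "qvel": joint speeds; "joint_efforts": joint torques, N m; "position": TCP position; "tool_rot": TCP orientation; "ft_force": force on the tool from outside, world axes, zero at the start; "wrist_torque": the same for the moment, N m; "grip_width": finger opening in m; "gripper_force": force on a finger pad.
Only numpy, scipy, OpenCV 4.12 (cv2) and the standard library are available. Lean on these libraries where they do the work, as an engineer would, in place of code of your own. Each camera call takes 0.05 s, during which the arm holds its last target. There are 200 camera calls.

## Working session

There is one attempt and no reset: what is moved stays moved. The work goes in short steps, Python scripts to look and compute and a tool call to move; the robot and the scene stay as the last step left them, time stands still between calls to the robot, and variables do not carry over. Pictures are saved under pics/ and viewed, at most 10 in all, crops included, and the job is handed in when it is done.

Besides the shell and the picture viewer there is one more tool, called after ">>>" as name(argument=value, ...) on one line, values as JSON. step_arm: Moves the arm, as the interface text tells. Its arguments: {"type":"object","properties":{"targets":{"type":"array","items":{"type":"array"}},"jaw":{"type":"number"},"grip_force":{"type":"number"}},"required":["targets"]}

```bash
ls; mkdir -p pics
cat > h.py <<'E'
import numpy as np, cv2
from rig import env, get_image, close_job
def snap(n,f=None):
    d=get_image(n)
    if f: cv2.imwrite(f,d['img'][:,:,::-1])
    np.savez('%s.npz'%n,**d); return d
def cloud(d):
    K=d['intrinsics'];z=d['z_map'];v,u=np.mgrid[:480,:640]
    P=np.stack([(u-K[0,2])/K[0,0]*z,(v-K[1,2])/K[1,1]*z,z],-1)
    R=cv2.Rodrigues(np.array(d['rvec'],float))[0]
    return (P-np.ravel(d['tvec']))@R
E
python3 - <<'E'
from h import *
for n in('side','top'):
    d=snap(n,f'pics/{n}0.png'); print(n,d['intrinsics'].tolist(),(-cv2.Rodrigues(np.array(d['rvec']))[0].T@np.ravel(d['tvec'])))
s=env.observe(); print(s)
E
```

```text
pics
side [[433.9367189732805, 0.0, 319.7624303770399], [0.0, 433.9367189732805, 233.4692330232088], [0.0, 0.0, 1.0]] [ 0.07840028 -0.69508504  0.84978517]
top [[603.1866983939943, 0.0, 327.6627696197721], [0.0, 603.1866983939943, 243.56999193150898], [0.0, 0.0, 1.0]] [0.35412711 0.00815881 1.35906524]
{'time_s': 0.1, 'q': array([ 6.44409615e+01,  2.18388659e+01,  7.43788547e+01, -2.54469122e-04,
        8.38584869e+01, -1.23347122e+01]), 'qvel': array([-0.01900145, -0.06819411, -0.10981246,  0.06790607, -0.04878505,
        0.02238065]), 'joint_efforts': array([ 4.07148676e-03, -4.49224663e+01, -2.31655043e+01, -2.06376671e-04,
        3.72361246e-03,  3.87814794e-05]), 'position': array([0.12569969, 0.53517813, 0.23076641]), 'tool_rot': array([[-9.73481893e-01,  2.28763369e-01, -5.69863163e-04],
       [ 2.28763908e-01,  9.73481192e-01, -1.20181667e-03],
       [ 2.79819441e-04, -1.30031089e-03, -9.99999115e-01]]), 'ft_force': array([ 1.39980699, -0.03281119,  0.52636629]), 'wrist_torque': array([-0.02510101, -0.01936128,  0.01596331]), 'gripper_force': 0.0, 'grip_width': 0.08528060454295117}
```

View pics/top0.png

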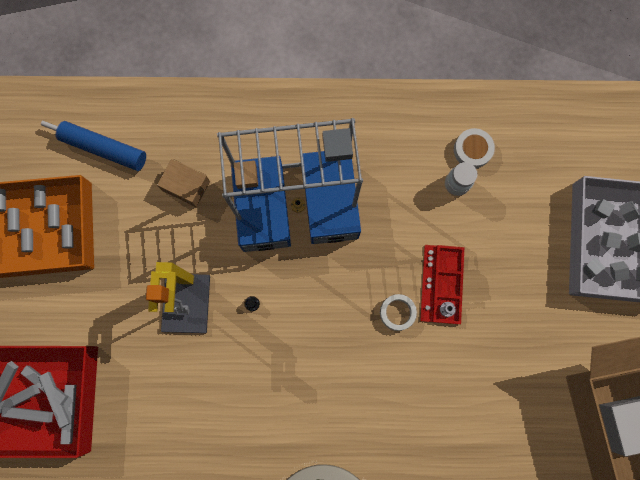

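View pics/side0.png

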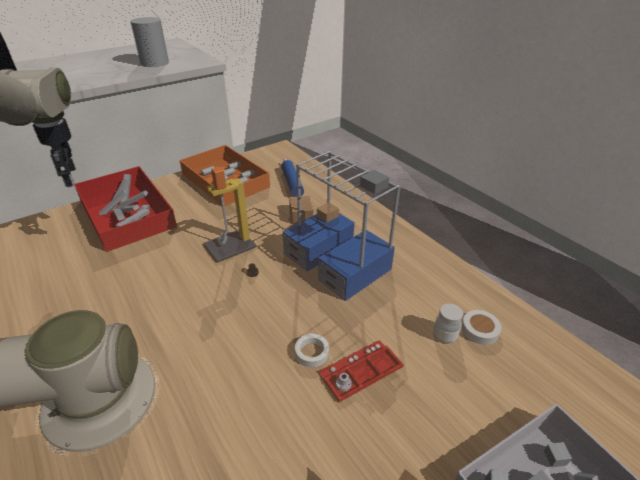

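The top view (up = +x, left = +y) shows the stand at about (185,300) with the orange handle at (157,293), black flange (252,303), brass in the gap (298,204), tray (442,285) with grey at (447,310), and the tape at (398,312). The side view shows the same things.

```bash
cat > m.py <<'E'
from h import *
D={n:dict(np.load(n+'.npz')) for n in('side','top')}
C={n:cloud(D[n]) for n in D}
if __name__=='__main__':
    s=env.observe()
    for n in D:
        print(n,'tcp px',cv2.projectPoints(s['position'][None],D[n]['rvec'],D[n]['tvec'],D[n]['intrinsics'],None)[0].ravel())
    def seg(n,name,lo,hi,box,zr):
        h=cv2.cvtColor(D[n]['img'],cv2.COLOR_RGB2HSV);m=np.all((h>=lo)&(h<=hi),-1)
        b=np.zeros_like(m);u0,v0,u1,v1=box;b[v0:v1,u0:u1]=1
        P=C[n];m&=b&(P[...,2]>zr[0])&(P[...,2]<zr[1])&(D[n]['z_map']>0)
        p=P[m];
        if len(p)<5: print(n,name,len(p));return
        r=cv2.minAreaRect((p[:,:2]*1000).astype(np.float32))
        print(n,name,len(p),'min',p.min(0).round(3),'max',p.max(0).round(3),'med',np.median(p,0).round(4),'rect',np.round(r[0],1),np.round(r[1],1),round(r[2],1))
    seg('top','blue',(100,100,40),(125,255,255),(225,140,370,260),(.075,.095))
    seg('side','blue',(100,100,40),(125,255,255),(270,200,400,300),(.075,.095))
    seg('top','orange',(5,150,100),(18,255,255),(140,270,180,310),(.2,.35))
    seg('side','orange',(3,150,100),(18,255,255),(205,160,235,200),(.2,.35))
    seg('top','yellow',(20,150,80),(32,255,255),(130,250,200,320),(.195,.23))
    seg('side','yellow',(20,150,80),(32,255,255),(205,170,255,200),(.195,.23))
    seg('top','base',(0,0,0),(180,120,110),(150,260,220,340),(.007,.018))
    seg('side','base',(0,0,0),(180,120,110),(195,220,260,265),(.007,.018))
    seg('top','blacktop',(0,0,0),(180,255,70),(240,290,265,315),(.024,.036))
    seg('side','blacktop',(0,0,0),(180,255,70),(240,255,265,280),(.024,.036))
    seg('top','brass',(0,0,0),(180,255,255),(280,190,315,222),(.02,.036))
    seg('top','brassfl',(0,0,0),(180,255,255),(284,190,312,222),(.006,.015))
    seg('top','tray',(0,120,60),(180,255,255),(415,235,475,335),(.009,.017))
    seg('side','tray',(0,120,60),(180,255,255),(310,330,415,410),(.009,.017))
    seg('top','grey',(0,0,0),(180,255,255),(430,290,470,330),(.027,.042))
    seg('side','grey',(0,0,0),(180,255,255),(330,365,360,395),(.027,.042))
    seg('top','tape',(0,0,0),(180,255,255),(375,290,425,335),(.02,.03))
    seg('top','rails',(0,0,0),(180,255,255),(210,110,370,200),(.27,.295))
    seg('top','frontrail',(0,0,0),(180,255,255),(210,178,370,202),(.27,.295))
    seg('top','white studs',(0,0,150),(180,60,255),(420,240,440,320),(.005,.03))
    seg('top','ceil',(0,0,0),(180,255,255),(210,100,370,200),(.3,.6))
E
python3 m.py
python3 -c "
import cv2
a=cv2.imread('pics/top0.png');b=cv2.imread('pics/side0.png')
x=cv2.resize(a[230:350,130:290],(640,480),interpolation=2)[:, :400]
y=cv2.resize(b[150:270,190:290],(400,480),interpolation=2)
cv2.imwrite('pics/c.png',cv2.hconcat([x,y]))"
```

```text
side tcp px [ 72.48358308 182.63947699]
top tcp px [ 21.2745259 480.3846542]
top blue 6629 min [ 0.574 -0.077  0.075] max [0.786 0.203 0.095] med [0.6611 0.0362 0.085 ] rect [683.1  64.4] [190.7 264.5] 6.8
side blue 2560 min [ 0.576 -0.08   0.075] max [0.789 0.191 0.091] med [0.6725 0.0147 0.0853] rect [683.6  60.4] [189.4 264. ] 6.8
top orange 326 min [0.443 0.294 0.215] max [0.469 0.323 0.276] med [0.4557 0.3029 0.2699] rect [455.7 308.4] [25.8 28.8] 0.3
side orange 218 min [0.437 0.284 0.205] max [0.494 0.331 0.274] med [0.4549 0.2958 0.2487] rect [463.8 307.2] [44.2 56.6] 85.5
top yellow 752 min [0.425 0.285 0.197] max [0.519 0.333 0.221] med [0.484  0.3007 0.2152] rect [471.5 308.7] [47.6 94. ] 88.8
side yellow 105 min [0.425 0.283 0.198] max [0.517 0.328 0.219] med [0.4579 0.2929 0.2137] rect [471.2 305. ] [43.8 92.5] 88.7
top base 1832 min [0.392 0.237 0.007] max [0.546 0.364 0.018] med [0.4424 0.2954 0.0124] rect [470.3 301.9] [117.3 161.3] 85.6
side base 782 min [0.39  0.255 0.008] max [0.52  0.362 0.018] med [0.4474 0.2973 0.0127] rect [455.  308.8] [130.6 107. ] 0.1
top bl
[... 1008 characters left out ...]
 [ 444.2 -276.4] [17.2 18. ] 30.4
top tape 482 min [ 0.399 -0.203  0.02 ] max [ 0.476 -0.124  0.03 ] med [ 0.4359 -0.1646  0.0243] rect [ 437.4 -163.3] [77.4 78.7] 0.1
top rails 2405 min [ 0.629 -0.068  0.27 ] max [0.784 0.203 0.295] med [0.7007 0.0742 0.2843] rect [707.1  67.2] [127.  259.2] 6.7
top frontrail 790 min [ 0.629 -0.068  0.27 ] max [0.667 0.19  0.292] med [0.6504 0.0812 0.283 ] rect [648.5  60.7] [ 36.2 258.4] 0.4
top white studs 40 min [ 0.448 -0.246  0.005] max [ 0.577 -0.231  0.019] med [ 0.5134 -0.2379  0.0086] rect [ 512.6 -236.5] [  8. 129.] 85.1
top ceil 805 min [ 0.696 -0.049  0.3  ] max [0.753 0.006 0.322] med [ 0.7223 -0.021   0.3147] rect [724.4 -21.4] [52.7 50.3] 6.9
```

View pics/c.png

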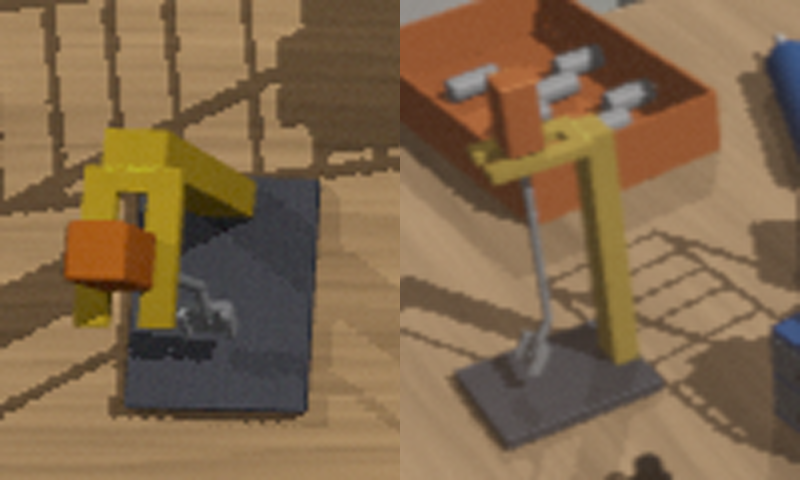

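```bash
cat > f.py <<'E'
from m import *
def pts(n,lo,hi,box,zr):
    h=cv2.cvtColor(D[n]['img'],cv2.COLOR_RGB2HSV);m=np.all((h>=lo)&(h<=hi),-1)
    u0,v0,u1,v1=box;b=np.zeros_like(m);b[v0:v1,u0:u1]=1
    P=C[n];return P[m&b&(P[...,2]>zr[0])&(P[...,2]<zr[1])]
def rot(p,a): c,s=np.cos(np.radians(a)),np.sin(np.radians(a)); return p[:,:2]@np.array([[c,-s],[s,c]])
q=lambda v:np.percentile(v*1000,[0,1,99,100]).round(1)
for n,box,b2 in(('top',(225,140,370,260),(419,235,475,335)),('side',(270,200,400,300),(320,340,415,410))):
    p=rot(pts(n,(100,120,60),(125,255,255),box,(.08,.09)),6.8)
    print(n,'blue x',q(p[:,0]))
    x0=p[:,0].min()
    f=p[p[:,0]<x0+.045]; hist=np.sort(f[:,1]); g=np.argmax(np.diff(hist)); print(' gap y',hist[0],hist[g],hist[g+1],hist[-1])
    p=rot(pts(n,(0,140,60),(180,255,255),b2,(.0105,.0155)),-4.5)
    print(n,'tray',q(p[:,0]),q(p[:,1]))
    w=rot(pts(n,(0,140,40),(180,255,255),b2,(.0,.0075)),-4.5)
    for k in range(3):
        xx=p[:,0].min()+.031+.056*k; s=w[abs(w[:,0]-xx)<.02]; print('  floor',k,q(s[:,0]),q(s[:,1]))
# brass fine: project
h=cv2.cvtColor(D['top']['img'],cv2.COLOR_RGB2HSV)
P=C['top'][195:216,288:310].reshape(-1,3); hh=h[195:216,288:310].reshape(-1,3)
for lo,hi in((.026,.034),(.007,.013)):
    s=(P[:,2]>lo)&(P[:,2]<hi)&(hh[:,1]>110); print('brass',s.sum(),P[s].mean(0),P[s].min(0),P[s].max(0))
E
python3 f.py
cat > go.py <<'E'
# go(ref,pos,yaw,lean): ref 'tcp' or 'rod' (rod origin) or 'foot'
from h import *
from scipy.spatial.transform import Rotation as Ro
OFF=dict(tcp=(0,0,0),rod=(0,0,.008),foot=(.020,0,.1926))
def Rt(yaw,lean): return (Ro.from_euler('z',yaw,degrees=True)*Ro.from_euler('y',-lean,degrees=True)).as_matrix()@np.diag([-1.,1,-1])
def go(ref,pos,yaw,lean,s=None):
    s=s or env.observe(); R=Rt(yaw,lean); p=np.array(pos)-R@np.array(OFF[ref])
    R0=s['tool_rot']; d=R0.T@(p-s['position'])/.3; w=Ro.from_matrix(R0.T@R).as_rotvec(degrees=True)/45
    print(ref,pos,'tcp',p.round(4),'d',d.round(4),'w',w.round(4),'rows',round(np.linalg.norm(d)*.3/.0417,1),round(np.linalg.norm(w)*45/7.16,1))
    return dict(position=p,tool_rot=R)
def chain(*steps):
    s=None
    for a in steps: s=go(*a,s=s)
E
python3 - <<'E'
from go import *
chain(('tcp',(.455,.308,.32),0,0),('tcp',(.455,.308,.224),0,0))
E
```

```text
top blue x [591.5 593.2 777.2 781.3]
 gap y -0.14914152024842114 -0.040227577178931044 0.006374223738400247 0.11446072632636294
top tray [433.4 434.4 607.1 607.5] [-270.9 -270.1 -200.5 -187. ]
  floor 0 [444.5 444.7 484.1 484.4] [-273.2 -264.9 -181.2 -180.4]
  floor 1 [500.6 500.9 540.  540.4] [-274.1 -271.9 -181.3 -180.6]
  floor 2 [556.4 556.7 595.8 596.4] [-273.9 -265.6 -181.6 -180.9]
side blue x [592.6 595.2 775.  779.3]
 gap y -0.1506749610651331 -0.042516488595576656 0.002378490623749227 0.10755900149623766
side tray [433.5 434.7 607.8 608.4] [-272.4 -271.5 -208.4 -207.6]
  floor 0 [444.7 444.9 484.1 484.2] [-270.9 -270.2 -182.2 -180.5]
  floor 1 [500.7 501.2 540.3 540.5] [-271.3 -270.3 -182.4 -181.6]
  floor 2 [557.  557.9 596.2 596.4] [-271.2 -270.5 -182.2 -180.9]
brass 45 [0.68154636 0.06197706 0.02974499] [0.67131685 0.05278428 0.0260283 ] [0.69063097 0.07087029 0.03383356]
brass 77 [0.67953404 0.06169242 0.0100698 ] [0.66636425 0.04648776 0.00700714] [0.70044707 0.07849147 0.01297365]
tcp (0.455, 0.308, 0.32) tcp [0.455 0.308 0.32 ] d [-1.2417 -0.4865 -0.2972] w [-0.0016 -0.0005 -0.2939] rows 9.8 1.8
tcp (0.455, 0.308, 0.224) tcp [0.455 0.308 0.224] d [0.   0.   0.32] w [0. 0. 0.] rows 2.3 0.0
```

>>> step_arm(targets=[[[-0.05, 0, -0.3], [0, 0, -0.1]], [[-0.3, -0.15, -0.3], [0, 0, -0.2]], [[-0.95, -0.4, -0.3], [0, 0, -0.294]], [[-0.95, -0.4, -0.3], [0, 0, -0.294]], [[-0.95, -0.4, -0.3], [0, 0, -0.294]], [[-0.95, -0.4, -0.3], [0, 0, -0.294]], [[-0.95, -0.4, -0.3], [0, 0, -0.294]], [[-0.95, -0.4, -0.3], [0, 0, -0.294]], [[-0.95, -0.4, -0.3], [0, 0, -0.294]], [[-0.95, -0.4, -0.3], [0, 0, -0.294]]], jaw=85)

```text
time_s: 0.93
position: [0.3787, 0.3512, 0.321]
tool_rot: [[-1.0, 0.005, 0.0], [0.005, 1.0, -0.001], [-0.0, -0.001, -1.0]]
ft_force: [0.2, -0.2, 1.0]
grip_width: 0.085
gripper_force: 0.0
```

Run:
```python
from go import *
chain(('tcp',(.455,.308,.32),-.5,0),('tcp',(.455,.308,.224),-.5,0))
```

```text
tcp (0.455, 0.308, 0.32) tcp [0.455 0.308 0.32 ] d [-0.255  -0.1428  0.0035] w [-0.001   0.0001  0.0052] rows 2.1 0.0
tcp (0.455, 0.308, 0.224) tcp [0.455 0.308 0.224] d [0.   0.   0.32] w [0. 0. 0.] rows 2.3 0.0
```

>>> step_arm(targets=[[[-0.13, -0.07, 0.0], [0, 0, 0]], [[-0.255, -0.143, 0.003], [0, 0, 0.005]], [[-0.255, -0.143, 0.003], [0, 0, 0.005]], [[-0.255, -0.143, 0.1], [0, 0, 0.005]], [[-0.255, -0.143, 0.18], [0, 0, 0.005]], [[-0.255, -0.143, 0.25], [0, 0, 0.005]], [[-0.255, -0.143, 0.31], [0, 0, 0.005]], [[-0.255, -0.143, 0.323], [0, 0, 0.005]], [[-0.255, -0.143, 0.323], [0, 0, 0.005]], [[-0.255, -0.143, 0.323], [0, 0, 0.005]]])

```text
time_s: 1.77
position: [0.4523, 0.311, 0.2253]
tool_rot: [[-1.0, 0.003, 0.001], [0.003, 1.0, 0.0], [-0.001, 0.0, -1.0]]
ft_force: [0.9, -0.0, -0.2]
grip_width: 0.0851
gripper_force: 0.0
```

Run:
```python
from h import *
a=snap('side');b=snap('top')
x=cv2.resize(a['img'][150:270,190:290],(400,480),interpolation=2);y=cv2.resize(b['img'][230:350,110:210],(400,480),interpolation=2)
cv2.imwrite('pics/d.png',cv2.hconcat([x,y])[:,:,::-1]); print(env.observe()['position'])
```

```text
[0.45258197 0.31091295 0.22575122]
```

View pics/d.png

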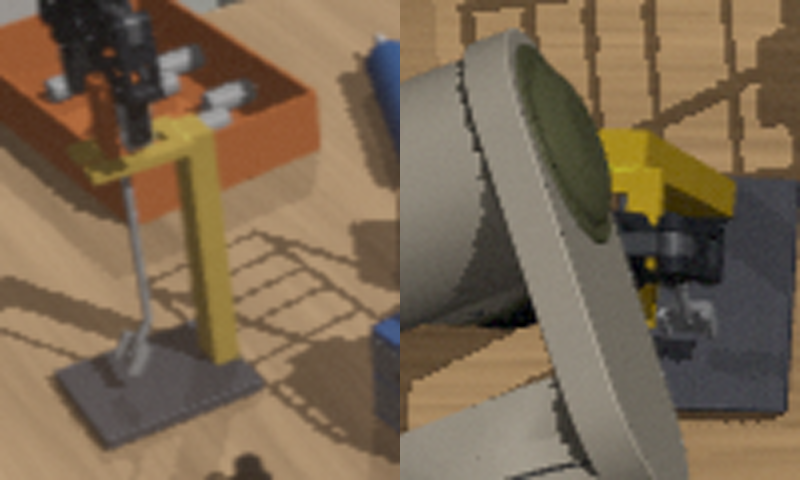

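The fingers straddle the orange handle just above the tines. I'll correct by a few mm and close.

>>> step_arm(targets=[[[-0.009, -0.01, 0.006], [0, 0, 0]], [[-0.009, -0.01, 0.006], [0, 0, 0]], [[-0.009, -0.01, 0.006], [0, 0, 0]]])

```text
time_s: 2.12
position: [0.4552, 0.3073, 0.2229]
tool_rot: [[-1.0, 0.004, 0.0], [0.004, 1.0, 0.0], [-0.0, 0.0, -1.0]]
ft_force: [0.2, 0.8, -0.1]
grip_width: 0.0848
gripper_force: 0.0
```

>>> step_arm(targets=[[[0, 0, 0], [0, 0, 0]], [[0, 0, 0], [0, 0, 0]], [[0, 0, 0], [0, 0, 0]], [[0, 0, 0], [0, 0, 0]], [[0, 0, 0], [0, 0, 0]], [[0, 0, 0], [0, 0, 0]], [[0, 0, 0], [0, 0, 0]], [[0, 0, 0], [0, 0, 0]], [[0, 0, 0], [0, 0, 0]], [[0, 0, 0], [0, 0, 0]]], jaw=20, grip_force=90)

```text
time_s: 2.95
position: [0.4551, 0.3076, 0.2229]
tool_rot: [[-1.0, 0.004, 0.001], [0.004, 1.0, 0.0], [-0.0, 0.0, -1.0]]
ft_force: [0.1, 0.0, 3.0]
grip_width: 0.0268
gripper_force: 88.6
```

>>> step_arm(targets=[[[0, 0, -0.025], [0, 0, 0]], [[0, 0, -0.05], [0, 0, 0]], [[0, 0, -0.05], [0, 0, 0]], [[0.08, 0, -0.05], [0, 0, 0]], [[0.17, 0, -0.06], [0, 0, 0]], [[0.26, 0, -0.08], [0, 0, 0]], [[0.35, 0, -0.12], [0, 0, 0]], [[0.35, 0, -0.15], [0, 0, 0]], [[0.35, 0, -0.15], [0, 0, 0]], [[0.35, 0, -0.15], [0, 0, 0]]])

```text
time_s: 3.78
position: [0.3506, 0.308, 0.2679]
tool_rot: [[-1.0, 0.004, 0.001], [0.004, 1.0, 0.001], [-0.001, 0.001, -1.0]]
ft_force: [-0.1, 0.2, -2.9]
grip_width: 0.0269
gripper_force: 88.6
```

```bash
cat >> go.py <<'E'
F=np.array([.5893,.0526]);Y=6.8
def case(x,y,z):
    c,s=np.cos(np.radians(Y)),np.sin(np.radians(Y)); return (F[0]+c*x-s*y,F[1]+s*x+c*y,z)
E
python3 - <<'E'
from go import *
s=env.observe();print(s['position'],s['ft_force'],s['wrist_torque'],s['grip_width'])
chain(('foot',case(-.06,0,.09),Y,30),('foot',case(-.06,0,.045),Y,30),('foot',case(.122,0,.042),Y,30),('foot',case(.122,0,.003),Y,30),('foot',case(-.07,0,.003),Y,30))
E
```

```text
[0.35062374 0.30799847 0.26788806] [-0.09540121  0.18618032 -2.93475312] [-0.03381301 -0.01540683 -0.00999541] 0.026892644396310627
foot (np.float64(0.5297220695136078), np.float64(0.04549576190160994), 0.09) tcp [0.4513 0.0361 0.2668] d [-0.339  -0.9049  0.0036] w [-0.0403 -0.664  -0.1525] rows 7.0 4.3
foot (np.float64(0.5297220695136078), np.float64(0.04549576190160994), 0.045) tcp [0.4513 0.0361 0.2218] d [0.075  0.     0.1299] w [0. 0. 0.] rows 1.1 0.0
foot (np.float64(0.7104417919889976), np.float64(0.06704528413339311), 0.042) tcp [0.632  0.0577 0.2188] d [-0.5204 -0.      0.312 ] w [0. 0. 0.] rows 4.4 0.0
foot (np.float64(0.7104417919889976), np.float64(0.06704528413339311), 0.003) tcp [0.632  0.0577 0.1798] d [0.065  0.     0.1126] w [0. 0. 0.] rows 0.9 0.0
foot (np.float64(0.5197924144325424), np.float64(0.04431172221854493), 0.003) tcp [0.4414 0.035  0.1798] d [ 0.5543  0.     -0.32  ] w [0. 0. 0.] rows 4.6 0.0
```

>>> step_arm(targets=[[[0, -0.13, 0], [0, 0, 0]], [[-0.05, -0.26, 0.003], [-0.006, -0.1, -0.02]], [[-0.1, -0.39, 0.003], [-0.012, -0.2, -0.045]], [[-0.16, -0.52, 0.003], [-0.018, -0.3, -0.07]], [[-0.22, -0.65, 0.003], [-0.024, -0.4, -0.09]], [[-0.28, -0.77, 0.003], [-0.03, -0.5, -0.115]], [[-0.339, -0.87, 0.003], [-0.036, -0.6, -0.137]], [[-0.339, -0.905, 0.003], [-0.04, -0.664, -0.1525]], [[-0.339, -0.905, 0.003], [-0.04, -0.664, -0.1525]], [[-0.339, -0.905, 0.003], [-0.04, -0.664, -0.1525]]])

```text
time_s: 4.62
position: [0.4506, 0.0348, 0.2658]
tool_rot: [[-0.862, -0.115, 0.493], [-0.1, 0.993, 0.057], [-0.496, 0.0, -0.868]]
ft_force: [1.0, 0.3, -1.6]
grip_width: 0.0267
gripper_force: 89.5
```

Run:
```python
from go import *
from h import *
a=snap('side');b=snap('top')
s=env.observe();print(s['position'],s['ft_force'],s['wrist_torque'],s['grip_width'])
x=cv2.resize(a['img'][140:320,220:420],(500,450),interpolation=2);y=cv2.resize(b['img'][140:300,250:350],(281,450),interpolation=2)
cv2.imwrite('pics/e.png',cv2.hconcat([x,y])[:,:,::-1])
# predicted foot pixel
p=s['position']+s['tool_rot']@np.array(OFF['foot'])
for d in(a,b): print(cv2.projectPoints(p[None],d['rvec'],d['tvec'],d['intrinsics'],None)[0].ravel())
# blade points from side cloud near predicted foot
for d in (a,b):
    P=cloud(d).reshape(-1,3); m=(np.linalg.norm(P-p,axis=1)<.05)&(P[:,2]>.06); Q=P[m]; print(len(Q),p.round(4)); 
    if len(Q): print(Q.min(0).round(4),Q.max(0).round(4),Q.mean(0).round(4))
chain(('foot',case(-.06,0,.042),Y,30),('foot',case(.122,0,.042),Y,30))
```

```text
[0.45091026 0.03620457 0.26649908] [-1.10840437  0.29632692 -1.24445429] [0.02129318 0.33330606 0.03752174] 0.02700512796540295
[294.46735705 261.94402778]
[302.88493395 265.9592946 ]
99 [0.5288 0.0455 0.0895]
[0.5189 0.0278 0.0879] [0.5327 0.06   0.1381] [0.5259 0.0438 0.1076]
51 [0.5288 0.0455 0.0895]
[0.5193 0.032  0.0885] [0.5322 0.0593 0.138 ] [0.5267 0.0466 0.1101]
foot (np.float64(0.5297220695136078), np.float64(0.04549576190160994), 0.042) tcp [0.4513 0.0361 0.2188] d [ 0.078  -0.0003  0.1386] w [-0.0003 -0.0038 -0.0001] rows 1.1 0.0
foot (np.float64(0.7104417919889976), np.float64(0.06704528413339311), 0.042) tcp [0.632  0.0577 0.2188] d [-0.5254 -0.      0.3033] w [0. 0. 0.] rows 4.4 0.0
```

View pics/e.png

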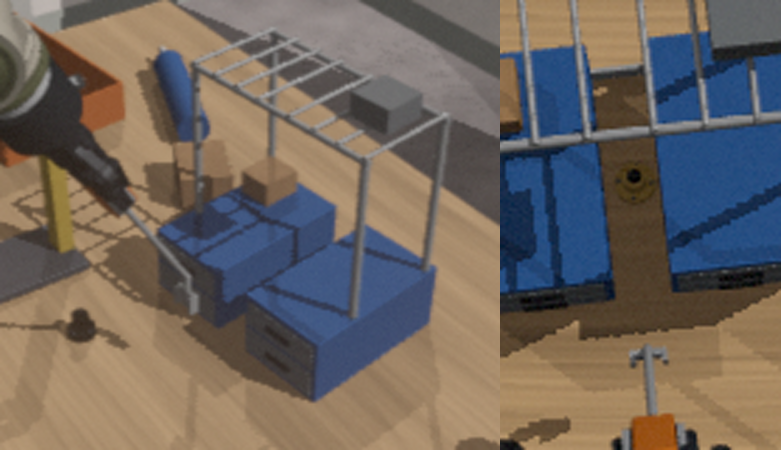

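The rod leans correctly; the foot is where predicted, lined up with the gap. Now over the flange and in.

>>> step_arm(targets=[[[0.05, 0, 0.09], [0, 0, 0]], [[0.078, 0, 0.138], [0, -0.003, 0]], [[0.01, 0, 0.177], [0, -0.003, 0]], [[-0.07, 0, 0.224], [0, -0.003, 0]], [[-0.15, 0, 0.27], [0, -0.003, 0]], [[-0.23, 0, 0.316], [0, -0.003, 0]], [[-0.31, 0, 0.362], [0, -0.003, 0]], [[-0.39, 0, 0.409], [0, -0.003, 0]], [[-0.447, 0, 0.442], [0, -0.003, 0]], [[-0.447, 0, 0.442], [0, -0.003, 0]]])

```text
time_s: 5.55
position: [0.6349, 0.0594, 0.218]
tool_rot: [[-0.859, -0.121, 0.497], [-0.105, 0.993, 0.06], [-0.501, -0.001, -0.865]]
ft_force: [-0.9, -0.6, -1.6]
grip_width: 0.0268
gripper_force: 89.4
```

>>> step_arm(targets=[[[0, 0, 0], [0, 0, 0]], [[0, 0, 0], [0, 0, 0]]])

```text
time_s: 5.72
position: [0.6313, 0.0587, 0.2182]
tool_rot: [[-0.86, -0.12, 0.496], [-0.104, 0.993, 0.06], [-0.5, -0.0, -0.866]]
ft_force: [-0.0, 0.4, -2.0]
grip_width: 0.0268
gripper_force: 89.4
```

Run:
```python
from go import *
b=snap('top');a=snap('side')
s=env.observe();print(s['position'],s['ft_force'],s['grip_width'])
p=s['position']+s['tool_rot']@np.array(OFF['foot']);print(p,'want',case(.122,0,.042))
for d in (a,b):
    P=cloud(d).reshape(-1,3); m=(np.linalg.norm(P-p,axis=1)<.04)&(abs(P[:,1]-p[1])<.02)&(P[:,2]>.033)
    Q=P[m]; print(len(Q)); 
    if len(Q): print(Q.min(0).round(4),Q.max(0).round(4),Q.mean(0).round(4))
chain(('foot',case(.124,0,.042),Y,30),('foot',case(.124,0,.003),Y,30),('foot',case(-.07,0,.003),Y,30))
```

```text
[0.63109488 0.05817135 0.2186932 ] [ 0.20616994  0.00584517 -0.72625929] 0.027209168487875402
[0.70958857 0.06750135 0.04192654] want (np.float64(0.7104417919889976), np.float64(0.06704528413339311), 0.042)
55
[0.677  0.0628 0.0334] [0.7121 0.0875 0.0814] [0.7    0.0778 0.0587]
18
[0.7    0.0562 0.0404] [0.709  0.0817 0.0655] [0.7039 0.0698 0.0509]
foot (np.float64(0.7124277230052106), np.float64(0.06728209207000611), 0.042) tcp [0.634  0.0579 0.2188] d [-0.0084 -0.002   0.0045] w [-0.0001  0.0005  0.001 ] rows 0.1 0.0
foot (np.float64(0.7124277230052106), np.float64(0.06728209207000611), 0.003) tcp [0.634  0.0579 0.1798] d [0.065  0.     0.1126] w [0. 0. 0.] rows 0.9 0.0
foot (np.float64(0.5197924144325424), np.float64(0.04431172221854493), 0.003) tcp [0.4414 0.035  0.1798] d [ 0.56    0.     -0.3233] w [0. 0. 0.] rows 4.7 0.0
```

>>> step_arm(targets=[[[-0.008, -0.002, 0.005], [0, 0, 0]], [[0.015, -0.002, 0.045], [0, 0, 0]], [[0.035, -0.002, 0.08], [0, 0, 0]], [[0.048, -0.002, 0.1], [0, 0, 0]], [[0.055, -0.002, 0.114], [0, 0, 0]], [[0.055, -0.002, 0.114], [0, 0, 0]], [[0.055, -0.002, 0.114], [0, 0, 0]]])

```text
time_s: 6.4
position: [0.6348, 0.0572, 0.1812]
tool_rot: [[-0.859, -0.118, 0.498], [-0.103, 0.993, 0.059], [-0.501, -0.001, -0.865]]
ft_force: [0.4, -0.2, -1.2]
grip_width: 0.0273
gripper_force: 89.4
```

Run:
```python
from go import *
s=env.observe();print(s['position'],s['ft_force'],s['wrist_torque'])
p=s['position']+s['tool_rot']@np.array(OFF['foot']);print(p,'want',case(.124,0,.003))
b=get_image('top');P=cloud(b)[190:225,284:315].reshape(-1,3);h=cv2.cvtColor(b['img'],cv2.COLOR_RGB2HSV)[190:225,284:315].reshape(-1,3)
m=(P[:,2]>.026)&(P[:,2]<.034)&(h[:,1]>110);print('boss',m.sum(),P[m].mean(0))
chain(('foot',case(-.07,0,.003),Y,30))
```

```text
[0.6348188  0.05722181 0.18121048] [ 0.42547891 -0.21360795 -1.1654088 ] [-0.0307545   0.45582153  0.02636774]
[0.71349756 0.06647358 0.004522  ] want (np.float64(0.7124277230052106), np.float64(0.06728209207000611), 0.003)
boss 3 [0.69084294 0.06866718 0.02947609]
foot (np.float64(0.5197924144325424), np.float64(0.04431172221854493), 0.003) tcp [0.4414 0.035  0.1798] d [ 0.5647  0.0027 -0.3209] w [-0.001   0.0025  0.0004] rows 4.7 0.0
```

>>> step_arm(targets=[[[0.02, 0, -0.01], [0, 0, 0]], [[0.04, 0, -0.021], [0, 0, 0]], [[0.07, 0, -0.038], [0, 0, 0]], [[0.1, 0, -0.056], [0, 0, 0]], [[0.135, 0.001, -0.076], [0, 0, 0]], [[0.17, 0.001, -0.096], [0, 0, 0]], [[0.205, 0.001, -0.116], [0, 0, 0]], [[0.24, 0.001, -0.136], [0, 0, 0]], [[0.265, 0.001, -0.15], [0, 0, 0]], [[0.28, 0.001, -0.158], [0, 0, 0]]])

```text
time_s: 7.28
position: [0.5378, 0.0461, 0.1802]
tool_rot: [[-0.859, -0.118, 0.498], [-0.103, 0.993, 0.059], [-0.501, -0.001, -0.865]]
ft_force: [0.7, 0.4, -1.5]
grip_width: 0.0272
gripper_force: 89.4
```

```bash
cat >> go.py <<'E'
def boss(lo=.026,hi=.034):
    b=snap('top');P=cloud(b);h=cv2.cvtColor(b['img'],cv2.COLOR_RGB2HSV)
    m=(P[...,2]>lo)&(P[...,2]<hi)&(h[...,1]>110)&(h[...,0]>12)&(h[...,0]<32)&(abs(P[...,1]-.05)<.05)&(P[...,0]>.4)&(P[...,0]<.75)
    Q=P[m];print('boss',len(Q),np.median(Q,0),Q.min(0),Q.max(0)); q=np.median(Q,0)[:2]-F; c,s=np.cos(np.radians(Y)),np.sin(np.radians(Y)); print('case',c*q[0]+s*q[1],-s*q[0]+c*q[1])
E
python3 - <<'E'
from go import *
s=env.observe();print(s['position'],s['ft_force'],s['wrist_torque'])
p=s['position']+s['tool_rot']@np.array(OFF['foot']);print(p)
boss()
chain(('foot',case(-.07,0,.004),Y,30))
E
```

```text
[0.53779705 0.04610887 0.18023414] [ 0.74302446  0.41371122 -1.48949704] [-0.00208147  0.08204996  0.01832904]
[0.616528   0.05533551 0.0035676 ]
boss 23 [0.59581572 0.04981145 0.02997289] [0.58900911 0.04512968 0.02633356] [0.60281859 0.06327244 0.03388594]
case 0.0061397131053012605 -0.003540417947486294
foot (np.float64(0.5197924144325424), np.float64(0.04431172221854493), 0.004) tcp [0.4414 0.035  0.1808] d [ 0.2778  0.0009 -0.1637] w [-0.0008  0.0012  0.0002] rows 2.3 0.0
```

Flange is coming along in the cup. Continue the pull.

>>> step_arm(targets=[[[0.02, 0, -0.012], [0, 0, 0]], [[0.05, 0, -0.03], [0, 0, 0]], [[0.085, 0, -0.05], [0, 0, 0]], [[0.12, 0, -0.071], [0, 0, 0]], [[0.155, 0.001, -0.091], [0, 0, 0]], [[0.19, 0.001, -0.112], [0, 0, 0]], [[0.22, 0.001, -0.13], [0, 0, 0]], [[0.25, 0.001, -0.147], [0, 0, 0]], [[0.27, 0.001, -0.159], [0, 0, 0]], [[0.278, 0.001, -0.164], [0, 0, 0]]])

```text
time_s: 8.17
position: [0.4416, 0.0349, 0.1806]
tool_rot: [[-0.86, -0.118, 0.497], [-0.102, 0.993, 0.059], [-0.501, -0.0, -0.866]]
ft_force: [0.4, 0.4, -2.2]
grip_width: 0.0273
gripper_force: 89.3
```

Run:
```python
from go import *
s=env.observe();print(s['position'],s['ft_force'],s['wrist_torque'])
p=s['position']+s['tool_rot']@np.array(OFF['foot']);print(p)
boss()
chain(('foot',case(-.05,0,.004),Y,30),('foot',case(-.05,0,.1),Y,30),('tcp',(.345,.15,.3),-.25,0),('tcp',(.345,.3076,.25),-.25,0),('tcp',(.4551,.3076,.238),-.25,0))
```

```text
[0.44163563 0.03494904 0.18055801] [ 0.4056107   0.4283603  -2.20384773] [-0.05250427  0.32096886 -0.02096355]
[0.52018088 0.04420798 0.00381052]
boss 26 [0.50115272 0.04875599 0.02932691] [0.49236603 0.0355561  0.02718364] [0.50817001 0.05335887 0.03394487]
case -0.08798235290660017 0.0066200183687594154
foot (np.float64(0.5396517245946733), np.float64(0.046679801584674954), 0.004) tcp [0.4612 0.0373 0.1808] d [-0.0568  0.0003  0.0321] w [-0.0008  0.0009 -0.0001] rows 0.5 0.0
foot (np.float64(0.5396517245946733), np.float64(0.046679801584674954), 0.1) tcp [0.4612 0.0373 0.2768] d [-0.16   -0.     -0.2771] w [0. 0. 0.] rows 2.3 0.0
tcp (0.345, 0.15, 0.3) tcp [0.345 0.15  0.3  ] d [ 0.256   0.4188 -0.2371] w [0.041  0.6658 0.1531] rows 3.9 4.3
tcp (0.345, 0.3076, 0.25) tcp [0.345  0.3076 0.25  ] d [0.0023 0.5253 0.1667] w [0. 0. 0.] rows 4.0 0.0
tcp (0.4551, 0.3076, 0.238) tcp [0.4551 0.3076 0.238 ] d [-0.367   0.0016  0.04  ] w [0. 0. 0.] rows 2.7 0.0
```

>>> step_arm(targets=[[[-0.057, 0, 0.032], [0, 0, 0]], [[-0.057, 0, 0.032], [0, 0, 0]], [[-0.11, 0, -0.06], [0, 0, 0]], [[-0.16, 0, -0.15], [0, 0, 0]], [[-0.217, 0, -0.245], [0, 0, 0]], [[-0.217, 0, -0.245], [0, 0, 0]], [[-0.15, 0.1, -0.3], [0.01, 0.155, 0.036]], [[-0.09, 0.2, -0.36], [0.02, 0.31, 0.072]], [[-0.02, 0.3, -0.42], [0.03, 0.465, 0.108]], [[0.039, 0.4, -0.482], [0.038, 0.61, 0.14]]])

```text
time_s: 9.05
position: [0.3447, 0.1453, 0.3002]
tool_rot: [[-0.999, -0.004, 0.04], [-0.004, 1.0, -0.0], [-0.04, -0.0, -0.999]]
ft_force: [0.8, 0.2, -3.0]
grip_width: 0.0268
gripper_force: 89.6
```

>>> step_arm(targets=[[[0, 0, 0], [0, 0.05, 0.01]], [[0, 0, 0], [0, 0.05, 0.01]], [[0, 0, 0], [0, 0.05, 0.01]]])

```text
time_s: 9.3
position: [0.3469, 0.1445, 0.299]
tool_rot: [[-1.0, 0.001, 0.006], [0.001, 1.0, 0.002], [-0.006, 0.002, -1.0]]
ft_force: [-0.5, -0.4, -2.0]
grip_width: 0.027
gripper_force: 89.8
```

Run:
```python
from go import *
s=env.observe();print(s['position'],s['ft_force'],s['wrist_torque'])
boss()
chain(('tcp',(.34,.3076,.26),-.25,0),('tcp',(.34,.3076,.24),-.25,0),('tcp',(.4551,.3076,.238),-.25,0))
```

```text
[0.34686589 0.14452313 0.29903748] [-0.46651216 -0.43607846 -1.95109128] [-0.0033074   0.04716306 -0.00657801]
boss 36 [0.49696756 0.04550658 0.03044683] [0.48975118 0.03551439 0.02633084] [0.50814849 0.05334542 0.03382258]
case -0.09252282016940275 0.0038890023998992196
tcp (0.34, 0.3076, 0.26) tcp [0.34   0.3076 0.26  ] d [0.0242 0.5446 0.1311] w [0.0025 0.0073 0.003 ] rows 4.0 0.1
tcp (0.34, 0.3076, 0.24) tcp [0.34   0.3076 0.24  ] d [0.     0.     0.0667] w [0. 0. 0.] rows 0.5 0.0
tcp (0.4551, 0.3076, 0.238) tcp [0.4551 0.3076 0.238 ] d [-0.3837  0.0017  0.0067] w [0. 0. 0.] rows 2.8 0.0
```

>>> step_arm(targets=[[[0.01, 0.11, 0.03], [0, 0.003, 0.002]], [[0.024, 0.23, 0.06], [0.002, 0.007, 0.003]], [[0.024, 0.35, 0.1], [0.002, 0.007, 0.003]], [[0.024, 0.45, 0.13], [0.002, 0.007, 0.003]], [[0.024, 0.52, 0.16], [0.002, 0.007, 0.003]], [[0.024, 0.545, 0.185], [0.002, 0.007, 0.003]], [[0.024, 0.545, 0.197], [0.002, 0.007, 0.003]], [[0.024, 0.545, 0.197], [0.002, 0.007, 0.003]], [[0.024, 0.545, 0.197], [0.002, 0.007, 0.003]]])

```text
time_s: 10.1
position: [0.3403, 0.3068, 0.2412]
tool_rot: [[-1.0, 0.006, 0.0], [0.006, 1.0, 0.0], [-0.0, 0.0, -1.0]]
ft_force: [0.0, -0.5, -1.3]
grip_width: 0.0271
gripper_force: 89.8
```

Run:
```python
from go import *
a=snap('side');b=snap('top')
s=env.observe();print(s['position'],s['ft_force'],s['wrist_torque'])
t=s['position']
# shank points in side cloud
P=cloud(a).reshape(-1,3); 
for zc in (.20,.17,.14,.11,.09):
    m=(abs(P[:,2]-zc)<.012)&(np.hypot(P[:,0]-t[0],P[:,1]-t[1])<.04); print(zc,m.sum(),np.median(P[m],0).round(4) if m.any() else '')
P=cloud(b).reshape(-1,3);m=(abs(P[:,2]-.214)<.006)&(abs(P[:,0]-.455)<.06)&(abs(P[:,1]-.3076)<.04);Q=P[m]
for x in np.arange(.42,.5,.01):
    q=Q[abs(Q[:,0]-x)<.005]
    if len(q): print(round(x,3),len(q),np.sort(q[:,1]).round(4)[[0,-1]],end=' ')
    if len(q)>1: ys=np.sort(q[:,1]);g=np.argmax(np.diff(ys));print('slot',ys[g],ys[g+1],'mid',(ys[g]+ys[g+1])/2)
chain(('tcp',(.34,.3076,.24),-.25,0),('tcp',(.4551,.3076,.238),-.25,0),('tcp',(.4551,.3076,.2233),-.25,0))
```

```text
[0.34042918 0.30707003 0.24160656] [ 1.04043546 -0.60133788 -0.98807275] [0.03533179 0.0271103  0.00547821]
0.2 20 [0.3404 0.3063 0.2011]
0.17 20 [0.3407 0.3063 0.1691]
0.14 19 [0.3397 0.3056 0.1384]
0.11 17 [0.3404 0.3067 0.1111]
0.09 22 [0.3394 0.3064 0.0901]
0.42 2 [0.2995 0.3224] slot 0.29952541041106184 0.32235759820334586 mid 0.31094150430720385
0.43 101 [0.2864 0.3331] slot 0.3023658870523502 0.3165926043993729 mid 0.30947924572586155
0.44 87 [0.2864 0.3326] slot 0.3022408516258874 0.3161458718846852 mid 0.3091933617552863
0.45 95 [0.2857 0.3317] slot 0.30174292227719035 0.31638100669215113 mid 0.3090619644846707
0.46 105 [0.2855 0.332 ] slot 0.3005028731515488 0.31607899778790427 mid 0.3082909354697265
0.47 90 [0.2847 0.331 ] slot 0.30226452685775784 0.3153697783555514 mid 0.30881715260665465
0.48 94 [0.2854 0.332 ] slot 0.3016554556053081 0.3152283976304648 mid 0.30844192661788644
0.49 115 [0.2846 0.3312] slot 0.3109400925364846 0.3131168598263281 mid 0.31202847618140633
0.5 115 [0.2847 0.3314] slot 0.3240496835828061 0.32554319728520564 mid 0.3247964404340059
tcp (0.34, 0.3076, 0.24) tcp [0.34   0.3076 0.24  ] d [0.0014 0.0018 0.0054] w [ 0.0009  0.0015 -0.0023] rows 0.0 0.0
tcp (0.4551, 0.3076, 0.238) tcp [0.4551 0.3076 0.238 ] d [-0.3837  0.0017  0.0067] w [0. 0. 0.] rows 2.8 0.0
tcp (0.4551, 0.3076, 0.2233) tcp [0.4551 0.3076 0.2233] d [0.    0.    0.049] w [0. 0. 0.] rows 0.4 0.0
```

>>> step_arm(targets=[[[-0.03, 0.005, 0.005], [0.001, 0.001, -0.002]], [[-0.1, 0.005, 0.01], [0.001, 0.001, -0.002]], [[-0.17, 0.005, 0.01], [0.001, 0.001, -0.002]], [[-0.24, 0.005, 0.01], [0.001, 0.001, -0.002]], [[-0.31, 0.005, 0.01], [0.001, 0.001, -0.002]], [[-0.36, 0.005, 0.01], [0.001, 0.001, -0.002]], [[-0.385, 0.005, 0.01], [0.001, 0.001, -0.002]], [[-0.385, 0.005, 0.01], [0.001, 0.001, -0.002]], [[-0.385, 0.005, 0.01], [0.001, 0.001, -0.002]], [[-0.385, 0.005, 0.01], [0.001, 0.001, -0.002]]])

```text
time_s: 11.03
position: [0.4548, 0.309, 0.2381]
tool_rot: [[-1.0, 0.003, -0.001], [0.003, 1.0, -0.0], [0.001, -0.0, -1.0]]
ft_force: [0.5, 0.1, -1.0]
grip_width: 0.0272
gripper_force: 89.8
```

Run:
```python
from go import *
s=env.observe();print(s['position'],s['ft_force'],s['wrist_torque'])
chain(('tcp',(.456,.3085,.2234),-.25,0))
```

```text
[0.45478825 0.30903446 0.23814975] [ 0.51032592  0.06038803 -1.02007736] [-0.0205596  -0.02903153 -0.02238816]
tcp (0.456, 0.3085, 0.2234) tcp [0.456  0.3085 0.2234] d [-0.0041 -0.0017  0.0492] w [-0.0006 -0.0012  0.0023] rows 0.4 0.0
```

>>> step_arm(targets=[[[-0.004, -0.002, 0.015], [0, 0, 0.002]], [[-0.004, -0.002, 0.03], [0, 0, 0.002]], [[-0.004, -0.002, 0.042], [0, 0, 0.002]], [[-0.004, -0.002, 0.049], [0, 0, 0.002]], [[-0.004, -0.002, 0.049], [0, 0, 0.002]], [[-0.004, -0.002, 0.049], [0, 0, 0.002]]])

```text
time_s: 11.53
position: [0.4565, 0.3085, 0.2232]
tool_rot: [[-1.0, 0.004, -0.001], [0.004, 1.0, -0.001], [0.001, -0.001, -1.0]]
ft_force: [-0.5, -0.2, -1.0]
grip_width: 0.0273
gripper_force: 90.2
```

>>> step_arm(targets=[[[0, 0, 0], [0, 0, 0]], [[0, 0, 0], [0, 0, 0]], [[0, 0, 0], [0, 0, 0]], [[0, 0, 0], [0, 0, 0]], [[0, 0, 0], [0, 0, 0]], [[0, 0, 0], [0, 0, 0]], [[0, 0, 0], [0, 0, 0]], [[0, 0, 0], [0, 0, 0]], [[0, 0, 0], [0, 0, 0]]], jaw=85)

```text
time_s: 12.28
position: [0.4567, 0.3085, 0.2233]
tool_rot: [[-1.0, 0.004, -0.001], [0.004, 1.0, -0.0], [0.001, -0.0, -1.0]]
ft_force: [0.2, -0.0, 0.7]
grip_width: 0.0851
gripper_force: 0.0
```

>>> step_arm(targets=[[[0, 0, -0.06], [0, 0, 0]], [[0, 0, -0.18], [0, 0, 0]], [[0, 0, -0.3], [0, 0, 0]], [[0, 0, -0.34], [0, 0, 0]], [[-0.02, -0.1, -0.34], [0, 0, 0]], [[-0.05, -0.23, -0.34], [0, 0, 0]], [[-0.08, -0.36, -0.34], [0, 0, 0]], [[-0.1, -0.47, -0.3], [0, 0, 0]], [[-0.1, -0.52, -0.25], [0, 0, 0]], [[-0.1, -0.52, -0.25], [0, 0, 0]]])

```text
time_s: 13.12
position: [0.4855, 0.1496, 0.2961]
tool_rot: [[-1.0, 0.008, -0.005], [0.008, 1.0, -0.001], [0.005, -0.001, -1.0]]
ft_force: [-0.1, 0.7, -1.1]
grip_width: 0.0848
gripper_force: 0.0
```

Run:
```python
from go import *
import go
boss()
d=snap('top');a=snap('side')
C=cloud(d);h=cv2.cvtColor(d['img'],cv2.COLOR_RGB2HSV)
def med(m,n): Q=C[m];print(n,len(Q),np.median(Q,0).round(4) if len(Q) else '',Q.min(0).round(4) if len(Q) else '',Q.max(0).round(4) if len(Q) else '')
med((h[...,0]<14)&(h[...,1]>150)&(abs(C[...,2]-.27)<.008)&(abs(C[...,1]-.308)<.05)&(abs(C[...,0]-.456)<.05),'handle top')
med((abs(C[...,2]-.03)<.005)&(abs(C[...,1]-.162)<.025)&(abs(C[...,0]-.455)<.025),'black')
med((h[...,0]>12)&(h[...,0]<32)&(abs(C[...,2]-.010)<.003)&(abs(C[...,1]-.0455)<.022)&(abs(C[...,0]-.497)<.022)&(h[...,1]>110),'brassfl')
C=cloud(a);h=cv2.cvtColor(a['img'],cv2.COLOR_RGB2HSV)
med((abs(C[...,2]-.03)<.004)&(abs(C[...,1]-.0455)<.022)&(abs(C[...,0]-.497)<.022),'brass side')
P=C.reshape(-1,3)
for zc in (.19,.16,.13,.1,.08):
    m=(abs(P[:,2]-zc)<.012)&(np.hypot(P[:,0]-.456,P[:,1]-.308)<.03); print(zc,m.sum(),np.median(P[m],0).round(4) if m.any() else '')
chain(('tcp',(.497,.0455,.12),6.8,0),('tcp',(.497,.0455,.008),6.8,0))
```

```text
boss 41 [0.49886018 0.04442464 0.03009658] [0.49003884 0.03552857 0.02645023] [0.50815659 0.05322781 0.03352041]
case -0.09077161566842579 0.002590580101991421
handle top 107 [0.4503 0.3073 0.2708] [0.4432 0.2955 0.2639] [0.4706 0.3234 0.2751]
black 0   
brassfl 69 [0.4964 0.0428 0.0097] [0.4831 0.0292 0.007 ] [0.5151 0.0584 0.0129]
brass side 36 [0.4986 0.0418 0.0301] [0.4895 0.033  0.027 ] [0.5076 0.0531 0.0338]
0.19 10 [0.4561 0.3086 0.1869]
0.16 16 [0.4558 0.3073 0.1589]
0.13 18 [0.4559 0.3075 0.1291]
0.1 16 [0.4562 0.3075 0.1007]
0.08 17 [0.4569 0.3068 0.0822]
tcp (0.497, 0.0455, 0.12) tcp [0.497  0.0455 0.12  ] d [-0.0377 -0.3581  0.5967] w [-0.0002  0.     -0.1564] rows 5.0 1.0
tcp (0.497, 0.0455, 0.008) tcp [0.497  0.0455 0.008 ] d [0.     0.     0.3733] w [0. 0. 0.] rows 2.7 0.0
```

Run:
```python
from go import *
s=env.observe();print(s['position'])
chain(('tcp',(.4988,.0438,.1),-4.5,0))
```

```text
[0.48613387 0.15300855 0.29899969]
tcp (0.4988, 0.0438, 0.1) tcp [0.4988 0.0438 0.1   ] d [-0.0437 -0.3638  0.6634] w [-0.0002  0.      0.0947] rows 5.5 0.6
```

>>> step_arm(targets=[[[-0.044, -0.12, 0.05], [0, 0, 0.095]], [[-0.044, -0.24, 0.12], [0, 0, 0.095]], [[-0.044, -0.34, 0.22], [0, 0, 0.095]], [[-0.044, -0.364, 0.34], [0, 0, 0.095]], [[-0.044, -0.364, 0.47], [0, 0, 0.095]], [[-0.044, -0.364, 0.59], [0, 0, 0.095]], [[-0.044, -0.364, 0.663], [0, 0, 0.095]], [[-0.044, -0.364, 0.663], [0, 0, 0.095]], [[-0.044, -0.364, 0.663], [0, 0, 0.095]], [[-0.044, -0.364, 0.663], [0, 0, 0.095]]], jaw=50)

```text
time_s: 14.1
position: [0.4999, 0.0436, 0.1014]
tool_rot: [[-0.997, 0.078, 0.003], [0.078, 0.997, -0.001], [-0.003, -0.001, -1.0]]
ft_force: [0.1, 0.0, 0.4]
grip_width: 0.0502
gripper_force: 0.0
```

Run:
```python
from go import *
s=env.observe();print(s['position'],s['grip_width'])
chain(('tcp',(.4988,.0438,.0125),-4.5,0))
```

```text
[0.49992713 0.04358468 0.10140309] 0.050208360129236004
tcp (0.4988, 0.0438, 0.0125) tcp [0.4988 0.0438 0.0125] d [0.0046 0.0007 0.2963] w [-0.001   0.0036  0.001 ] rows 2.1 0.0
```

>>> step_arm(targets=[[[0.004, 0, 0.08], [0, 0.003, 0]], [[0.004, 0, 0.16], [0, 0.003, 0]], [[0.004, 0, 0.22], [0, 0.003, 0]], [[0.004, 0, 0.265], [0, 0.003, 0]], [[0.004, 0, 0.29], [0, 0.003, 0]], [[0.004, 0, 0.296], [0, 0.003, 0]], [[0.004, 0, 0.296], [0, 0.003, 0]], [[0.004, 0, 0.296], [0, 0.003, 0]]])

```text
time_s: 14.77
position: [0.4982, 0.0431, 0.0119]
tool_rot: [[-0.997, 0.079, -0.001], [0.079, 0.997, -0.001], [0.001, -0.001, -1.0]]
ft_force: [0.8, 0.0, -0.0]
grip_width: 0.0497
gripper_force: 0.0
```

>>> step_arm(targets=[[[0, 0, 0], [0, 0, 0]], [[0, 0, 0], [0, 0, 0]], [[0, 0, 0], [0, 0, 0]], [[0, 0, 0], [0, 0, 0]], [[0, 0, 0], [0, 0, 0]], [[0, 0, 0], [0, 0, 0]], [[0, 0, 0], [0, 0, 0]]], jaw=10, grip_force=50)

```text
time_s: 15.35
position: [0.4977, 0.0431, 0.0115]
tool_rot: [[-0.997, 0.079, -0.002], [0.079, 0.997, -0.0], [0.002, -0.001, -1.0]]
ft_force: [-0.3, 0.7, 6.4]
grip_width: 0.0179
gripper_force: 48.6
```

Run:
```python
from go import *
s=env.observe();print(s['position'],s['grip_width'])
chain(('tcp',(.499,.0437,.12),-4.5,0),('tcp',(.5001,-.2801,.12),-4.5,0),('tcp',(.5001,-.2801,.018),-4.5,0))
```

```text
[0.49766696 0.04306165 0.01153355] 0.01788433729052509
tcp (0.499, 0.0437, 0.12) tcp [0.499  0.0437 0.12  ] d [-0.0036  0.0023 -0.3616] w [-0.0008 -0.0022 -0.0006] rows 2.6 0.0
tcp (0.5001, -0.2801, 0.12) tcp [ 0.5001 -0.2801  0.12  ] d [-0.0883 -1.0757  0.    ] w [0. 0. 0.] rows 7.8 0.0
tcp (0.5001, -0.2801, 0.018) tcp [ 0.5001 -0.2801  0.018 ] d [0.   0.   0.34] w [0. 0. 0.] rows 2.4 0.0
```

>>> step_arm(targets=[[[0, 0, -0.05], [0, 0, 0]], [[0, 0, -0.15], [0, 0, 0]], [[0, 0, -0.26], [0, 0, 0]], [[-0.003, 0.002, -0.36], [0, 0, 0]], [[-0.01, -0.1, -0.36], [0, 0, 0]], [[-0.02, -0.22, -0.36], [0, 0, 0]], [[-0.03, -0.35, -0.36], [0, 0, 0]], [[-0.04, -0.45, -0.36], [0, 0, 0]], [[-0.05, -0.5, -0.36], [0, 0, 0]], [[-0.05, -0.5, -0.36], [0, 0, 0]]])

```text
time_s: 16.18
position: [0.501, -0.1107, 0.1189]
tool_rot: [[-0.997, 0.083, -0.002], [0.083, 0.997, -0.001], [0.002, -0.001, -1.0]]
ft_force: [-1.0, 0.0, -1.0]
grip_width: 0.0179
gripper_force: 49.0
```

Run:
```python
from go import *
a=snap('side');b=snap('top')
s=env.observe();print(s['position'],s['grip_width'],s['ft_force'])
uv=cv2.projectPoints(s['position'][None],a['rvec'],a['tvec'],a['intrinsics'],None)[0].ravel().astype(int);print(uv)
u,v=uv; x=cv2.resize(a['img'][v-50:v+50,u-60:u+60],(600,500),interpolation=2);cv2.imwrite('pics/g.png',x[:,:,::-1])
chain(('tcp',(.5001,-.2801,.12),-4.5,0),('tcp',(.5001,-.2801,.018),-4.5,0))
```

```text
[ 0.50048389 -0.10754302  0.11869019] 0.01834822366522893 [-1.10387471  1.27337014 -0.56354369]
[319 292]
tcp (0.5001, -0.2801, 0.12) tcp [ 0.5001 -0.2801  0.12  ] d [-0.0448 -0.5734 -0.0045] w [-0.0001 -0.0044 -0.0021] rows 4.1 0.0
tcp (0.5001, -0.2801, 0.018) tcp [ 0.5001 -0.2801  0.018 ] d [0.   0.   0.34] w [0. 0. 0.] rows 2.4 0.0
```

View pics/g.png

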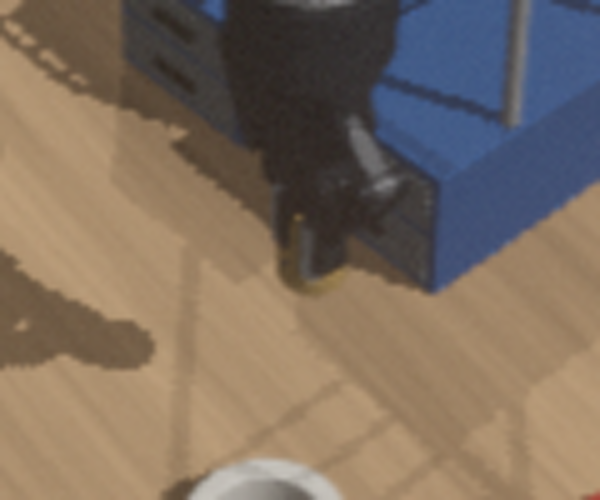

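The flange is held upright (boss between the pads, flange at the tips). Move over the middle pocket.

>>> step_arm(targets=[[[-0.01, -0.1, -0.004], [0, -0.004, -0.002]], [[-0.02, -0.22, -0.004], [0, -0.004, -0.002]], [[-0.03, -0.35, -0.004], [0, -0.004, -0.002]], [[-0.04, -0.46, -0.004], [0, -0.004, -0.002]], [[-0.045, -0.54, -0.004], [0, -0.004, -0.002]], [[-0.045, -0.573, -0.004], [0, -0.004, -0.002]], [[-0.045, -0.573, -0.004], [0, -0.004, -0.002]], [[-0.045, -0.573, 0.08], [0, -0.004, -0.002]], [[-0.045, -0.573, 0.16], [0, -0.004, -0.002]], [[-0.045, -0.573, 0.16], [0, -0.004, -0.002]]])

```text
time_s: 17.12
position: [0.499, -0.2763, 0.0672]
tool_rot: [[-0.997, 0.076, -0.006], [0.076, 0.997, 0.005], [0.006, 0.005, -1.0]]
ft_force: [-0.1, 1.2, -1.9]
grip_width: 0.0181
gripper_force: 49.1
```

>>> step_arm(targets=[[[0, 0, 0], [0, 0, 0]], [[0, 0, 0], [0, 0, 0]]])

```text
time_s: 17.28
position: [0.5012, -0.2791, 0.0721]
tool_rot: [[-0.997, 0.076, 0.001], [0.076, 0.997, -0.001], [-0.001, -0.001, -1.0]]
ft_force: [-0.4, -0.4, -1.4]
grip_width: 0.0178
gripper_force: 49.1
```

Run:
```python
from go import *
s=env.observe();print(s['position'],s['grip_width'],s['ft_force'])
chain(('tcp',(.4995,-.2805,.0165),-4.5,0))
```

```text
[ 0.50122568 -0.27914556  0.07210445] 0.017750776248302465 [-0.41337231 -0.37016527 -1.35383969]
tcp (0.4995, -0.2805, 0.0165) tcp [ 0.4995 -0.2805  0.0165] d [ 0.0056 -0.0047  0.1853] w [-0.0015  0.0015  0.0032] rows 1.3 0.0
```

>>> step_arm(targets=[[[0.005, -0.004, 0.05], [0, 0, 0.003]], [[0.005, -0.004, 0.1], [0, 0, 0.003]], [[0.005, -0.004, 0.14], [0, 0, 0.003]], [[0.005, -0.004, 0.165], [0, 0, 0.003]], [[0.005, -0.004, 0.18], [0, 0, 0.003]], [[0.005, -0.004, 0.185], [0, 0, 0.003]], [[0.005, -0.004, 0.185], [0, 0, 0.003]], [[0.005, -0.004, 0.185], [0, 0, 0.003]]])

```text
time_s: 17.95
position: [0.4993, -0.2814, 0.0161]
tool_rot: [[-0.997, 0.08, 0.001], [0.08, 0.997, -0.001], [-0.001, -0.001, -1.0]]
ft_force: [-0.2, -0.6, -0.6]
grip_width: 0.0181
gripper_force: 49.2
```

>>> step_arm(targets=[[[0, 0, 0], [0, 0, 0]], [[0, 0, 0], [0, 0, 0]], [[0, 0, 0], [0, 0, 0]], [[0, 0, 0], [0, 0, 0]], [[0, 0, 0], [0, 0, 0]]], jaw=36)

```text
time_s: 18.37
position: [0.499, -0.2812, 0.0154]
tool_rot: [[-0.997, 0.08, 0.0], [0.08, 0.997, -0.001], [-0.0, -0.001, -1.0]]
ft_force: [-0.2, 0.8, -0.6]
grip_width: 0.0358
gripper_force: 0.0
```

>>> step_arm(targets=[[[0, 0, -0.04], [0, 0, 0]], [[0, 0, -0.12], [0, 0, 0]], [[0, 0, -0.25], [0, 0, 0]], [[0, 0, -0.38], [0, 0, 0]], [[0, 0.13, -0.45], [0, 0, 0]], [[0, 0.26, -0.45], [0, 0, 0]], [[0, 0.39, -0.45], [0, 0, 0]], [[0, 0.5, -0.45], [0, 0, 0]], [[0, 0.6, -0.45], [0, 0, 0]], [[0, 0.6, -0.45], [0, 0, 0]]])

```text
time_s: 19.2
position: [0.5129, -0.097, 0.1504]
tool_rot: [[-0.997, 0.075, -0.0], [0.075, 0.997, 0.001], [0.0, 0.001, -1.0]]
ft_force: [0.1, -0.2, 0.1]
grip_width: 0.0361
gripper_force: 0.0
```

Run:
```python
from go import *
d=snap('top');a=snap('side')
for n,d in(('top',d),('side',a)):
    C=cloud(d)
    def med(n,x,y,z,r=.025,dz=.005):
        m=(abs(C[...,2]-z)<dz)&(abs(C[...,1]-y)<r)&(abs(C[...,0]-x)<r);Q=C[m];print(n,len(Q),*( [np.median(Q,0).round(4),Q.min(0).round(4),Q.max(0).round(4)] if len(Q) else []))
    med(n+' brass',.5,-.28,.034);med(n+' grey',.444,-.275,.034);med(n+' black',.455,.161,.03)
s=env.observe();print(s['position'],s['grip_width'])
chain(('tcp',(.4555,.161,.1),-4.5,0))
```

```text
top brass 61 [ 0.4996 -0.2782  0.0338] [ 0.4909 -0.2877  0.0291] [ 0.5084 -0.2697  0.0384]
top grey 62 [ 0.4444 -0.2741  0.0335] [ 0.4356 -0.2833  0.0298] [ 0.4534 -0.2656  0.0389]
top black 61 [0.4564 0.1624 0.0305] [0.4459 0.1515 0.0252] [0.4654 0.1714 0.0345]
side brass 62 [ 0.4994 -0.2815  0.0338] [ 0.4918 -0.2902  0.0292] [ 0.5109 -0.2707  0.0377]
side grey 65 [ 0.4444 -0.2766  0.0342] [ 0.4351 -0.2857  0.0293] [ 0.4538 -0.2648  0.0376]
side black 33 [0.4541 0.1591 0.0302] [0.4464 0.1507 0.0262] [0.4654 0.1702 0.0337]
[ 0.51334486 -0.10089407  0.15037405] 0.03620439250053178
tcp (0.4555, 0.161, 0.1) tcp [0.4555 0.161  0.1   ] d [0.2601 0.8555 0.1671] w [-0.001   0.0005  0.001 ] rows 6.5 0.0
```

Brass sits flat in the middle pocket. Now the black one.

>>> step_arm(targets=[[[0.03, 0.1, 0.02], [0, 0, 0]], [[0.07, 0.22, 0.02], [0, 0, 0]], [[0.11, 0.35, 0.02], [0, 0, 0]], [[0.15, 0.48, 0.02], [0, 0, 0]], [[0.19, 0.61, 0.02], [0, 0, 0]], [[0.23, 0.74, 0.06], [0, 0, 0]], [[0.255, 0.82, 0.12], [0, 0, 0]], [[0.26, 0.855, 0.167], [0, 0, 0]], [[0.26, 0.855, 0.167], [0, 0, 0]], [[0.26, 0.855, 0.167], [0, 0, 0]]], jaw=50)

```text
time_s: 20.13
position: [0.4563, 0.1595, 0.0997]
tool_rot: [[-0.997, 0.08, -0.001], [0.08, 0.997, -0.001], [0.001, -0.001, -1.0]]
ft_force: [-0.2, 0.0, -0.0]
grip_width: 0.0499
gripper_force: 0.0
```

>>> step_arm(targets=[[[0, 0, 0], [0, 0, 0]], [[0, 0, 0], [0, 0, 0]]])

```text
time_s: 20.3
position: [0.4569, 0.159, 0.1007]
tool_rot: [[-0.997, 0.082, 0.002], [0.082, 0.997, -0.001], [-0.002, -0.0, -1.0]]
ft_force: [0.7, -0.3, 0.3]
grip_width: 0.0501
gripper_force: 0.0
```

Run:
```python
from go import *
s=env.observe();print(s['position'],s['grip_width'])
chain(('tcp',(.4553,.161,.0125),-4.5,0))
```

```text
[0.45694547 0.15896318 0.10073788] 0.05009665775564135
tcp (0.4553, 0.161, 0.0125) tcp [0.4553 0.161  0.0125] d [0.0065 0.0064 0.2941] w [-0.0006  0.0022 -0.0041] rows 2.1 0.0
```

>>> step_arm(targets=[[[0.006, 0.006, 0.08], [0, 0.002, -0.004]], [[0.006, 0.006, 0.16], [0, 0.002, -0.004]], [[0.006, 0.006, 0.22], [0, 0.002, -0.004]], [[0.006, 0.006, 0.265], [0, 0.002, -0.004]], [[0.006, 0.006, 0.288], [0, 0.002, -0.004]], [[0.006, 0.006, 0.293], [0, 0.002, -0.004]], [[0.006, 0.006, 0.293], [0, 0.002, -0.004]], [[0.006, 0.006, 0.293], [0, 0.002, -0.004]]])

```text
time_s: 20.97
position: [0.455, 0.1618, 0.0129]
tool_rot: [[-0.997, 0.077, 0.0], [0.077, 0.997, -0.0], [-0.0, -0.0, -1.0]]
ft_force: [-0.3, 0.7, -0.3]
grip_width: 0.0502
gripper_force: 0.0
```

>>> step_arm(targets=[[[0, 0, 0], [0, 0, 0]], [[0, 0, 0], [0, 0, 0]], [[0, 0, 0], [0, 0, 0]], [[0, 0, 0], [0, 0, 0]], [[0, 0, 0], [0, 0, 0]], [[0, 0, 0], [0, 0, 0]], [[0, 0, 0], [0, 0, 0]]], jaw=10, grip_force=50)

```text
time_s: 21.55
position: [0.4546, 0.1621, 0.0128]
tool_rot: [[-0.997, 0.076, -0.0], [0.076, 0.997, -0.0], [0.0, -0.0, -1.0]]
ft_force: [-1.2, -0.3, 6.7]
grip_width: 0.0179
gripper_force: 48.6
```

Run:
```python
from go import *
s=env.observe();print(s['position'],s['grip_width'])
chain(('tcp',(.4553,.161,.13),-4.5,0),('tcp',(.555,-.2847,.13),-4.5,0))
```

```text
[0.4546314  0.16211849 0.01284032] 0.01794295571123422
tcp (0.4553, 0.161, 0.13) tcp [0.4553 0.161  0.13  ] d [-0.0024 -0.0037 -0.3905] w [-0.0006 -0.0002  0.0026] rows 2.8 0.0
tcp (0.555, -0.2847, 0.13) tcp [ 0.555  -0.2847  0.13  ] d [-0.4479 -1.455   0.    ] w [0. 0. 0.] rows 11.0 0.0
```

>>> step_arm(targets=[[[0, 0, -0.05], [0, 0, 0]], [[0, 0, -0.15], [0, 0, 0]], [[0, 0, -0.26], [0, 0, 0]], [[0, 0, -0.36], [0, 0, 0]], [[0, -0.1, -0.39], [0, 0, 0.002]], [[-0.01, -0.23, -0.39], [0, 0, 0.002]], [[-0.03, -0.36, -0.39], [0, 0, 0.002]], [[-0.05, -0.49, -0.39], [0, 0, 0.002]], [[-0.08, -0.62, -0.39], [0, 0, 0.002]], [[-0.11, -0.75, -0.39], [0, 0, 0.002]]])

```text
time_s: 22.38
position: [0.4699, -0.0665, 0.1295]
tool_rot: [[-0.997, 0.078, -0.001], [0.078, 0.997, -0.001], [0.001, -0.001, -1.0]]
ft_force: [0.4, -0.3, -1.0]
grip_width: 0.0174
gripper_force: 49.0
```

>>> step_arm(targets=[[[-0.03, -0.12, 0], [0, 0, 0]], [[-0.08, -0.25, 0], [0, 0, 0]], [[-0.13, -0.38, 0], [0, 0, 0]], [[-0.18, -0.5, 0], [0, 0, 0]], [[-0.23, -0.6, 0], [0, 0, 0]], [[-0.28, -0.65, 0], [0, 0, 0]], [[-0.32, -0.68, 0], [0, 0, 0]], [[-0.33, -0.7, 0], [0, 0, 0]], [[-0.33, -0.7, 0], [0, 0, 0]], [[-0.33, -0.7, 0], [0, 0, 0]]])

```text
time_s: 23.22
position: [0.5519, -0.2812, 0.1289]
tool_rot: [[-0.997, 0.078, -0.002], [0.078, 0.997, 0.0], [0.002, 0.0, -1.0]]
ft_force: [0.1, 0.7, -0.8]
grip_width: 0.0182
gripper_force: 49.0
```

Run:
```python
from go import *
s=env.observe();print(s['position'],s['grip_width'],s['ft_force'])
chain(('tcp',(.555,-.2845,.07),-4.5,0),('tcp',(.555,-.2845,.0175),-4.5,0))
```

```text
[ 0.55192954 -0.28118904  0.12894768] 0.01819405484546376 [ 0.05437989  0.74752348 -0.82212495]
tcp (0.555, -0.2845, 0.07) tcp [ 0.555  -0.2845  0.07  ] d [-0.0115 -0.0102  0.1965] w [ 0.     -0.0029  0.0007] rows 1.4 0.0
tcp (0.555, -0.2845, 0.0175) tcp [ 0.555  -0.2845  0.0175] d [0.    0.    0.175] w [0. 0. 0.] rows 1.3 0.0
```

>>> step_arm(targets=[[[-0.011, -0.01, 0.04], [0, -0.003, 0]], [[-0.011, -0.01, 0.11], [0, -0.003, 0]], [[-0.011, -0.01, 0.18], [0, -0.003, 0]], [[-0.011, -0.01, 0.24], [0, -0.003, 0]], [[-0.011, -0.01, 0.29], [0, -0.003, 0]], [[-0.011, -0.01, 0.33], [0, -0.003, 0]], [[-0.011, -0.01, 0.36], [0, -0.003, 0]], [[-0.011, -0.01, 0.37], [0, -0.003, 0]], [[-0.011, -0.01, 0.37], [0, -0.003, 0]], [[-0.011, -0.01, 0.37], [0, -0.003, 0]]])

```text
time_s: 24.05
position: [0.5554, -0.285, 0.0183]
tool_rot: [[-0.997, 0.078, 0.001], [0.078, 0.997, -0.001], [-0.001, -0.001, -1.0]]
ft_force: [-0.4, -0.8, 0.0]
grip_width: 0.0179
gripper_force: 49.1
```

>>> step_arm(targets=[[[0, 0, 0], [0, 0, 0]], [[0, 0, 0], [0, 0, 0]], [[0, 0, 0], [0, 0, 0]], [[0, 0, 0], [0, 0, 0]], [[0, 0, 0], [0, 0, 0]]], jaw=36)

```text
time_s: 24.47
position: [0.5554, -0.2852, 0.0182]
tool_rot: [[-0.997, 0.078, 0.001], [0.078, 0.997, -0.001], [-0.001, -0.001, -1.0]]
ft_force: [-0.0, 0.9, 0.8]
grip_width: 0.0358
gripper_force: 0.0
```

>>> step_arm(targets=[[[0, 0, -0.04], [0, 0, 0]], [[0, 0, -0.12], [0, 0, 0]], [[0, 0, -0.25], [0, 0, 0]], [[0, 0, -0.38], [0, 0, 0]], [[0.1, 0.1, -0.45], [0, 0, 0]], [[0.15, 0.23, -0.45], [0, 0, 0]], [[0.15, 0.36, -0.45], [0, 0, 0]], [[0.15, 0.5, -0.45], [0, 0, 0]], [[0.15, 0.6, -0.45], [0, 0, 0]], [[0.15, 0.6, -0.45], [0, 0, 0]]])

```text
time_s: 25.3
position: [0.5241, -0.097, 0.1543]
tool_rot: [[-0.997, 0.073, 0.002], [0.073, 0.997, 0.0], [-0.002, 0.001, -1.0]]
ft_force: [-0.0, 0.1, 0.4]
grip_width: 0.036
gripper_force: 0.0
```

Run:
```python
from go import *
d=snap('top','pics/z.png');a=snap('side')
for n,d in(('top',d),('side',a)):
    C=cloud(d)
    def med(n,x,y,z,r=.025,dz=.005):
        m=(abs(C[...,2]-z)<dz)&(abs(C[...,1]-y)<r)&(abs(C[...,0]-x)<r);Q=C[m];print(n,len(Q),*( [np.median(Q,0).round(4),Q.min(0).round(4),Q.max(0).round(4)] if len(Q) else []))
    med(n+' brass',.5,-.28,.034);med(n+' grey',.444,-.275,.034);med(n+' black',.556,-.2845,.034);med(n+' handle',.456,.308,.271)
    med(n+' tape',.437,-.163,.024,.045)
print(env.observe()['position'],env.observe()['qvel'])
```

```text
top brass 59 [ 0.4997 -0.2783  0.0333] [ 0.4907 -0.2878  0.0298] [ 0.5089 -0.2696  0.0388]
top grey 63 [ 0.4444 -0.274   0.0343] [ 0.4355 -0.2833  0.029 ] [ 0.4535 -0.2643  0.0379]
top black 61 [ 0.5555 -0.2829  0.0338] [ 0.5471 -0.2919  0.029 ] [ 0.5649 -0.2735  0.0378]
top handle 242 [0.4572 0.3089 0.2709] [0.443  0.2952 0.2662] [0.4706 0.3237 0.2757]
top tape 208 [ 0.4231 -0.1899  0.0239] [ 0.3968 -0.2038  0.0192] [ 0.4671 -0.1559  0.029 ]
side brass 62 [ 0.4996 -0.2817  0.0341] [ 0.4909 -0.2899  0.0306] [ 0.5095 -0.2714  0.0375]
side grey 66 [ 0.4437 -0.2757  0.0342] [ 0.4348 -0.2855  0.0311] [ 0.4545 -0.2654  0.0373]
side black 56 [ 0.5559 -0.2846  0.0337] [ 0.5471 -0.2939  0.0303] [ 0.5658 -0.2739  0.0385]
side handle 61 [0.4534 0.3041 0.271 ] [0.4426 0.2909 0.2662] [0.4692 0.3215 0.274 ]
side tape 447 [ 0.4349 -0.1676  0.0237] [ 0.3971 -0.2049  0.019 ] [ 0.4777 -0.1255  0.0287]
[ 0.5246162  -0.10125724  0.15396455] [-2.48485105  1.01395353 -0.62198172 -0.25345197 -0.29781318 -0.45873904]
```

View pics/z.png

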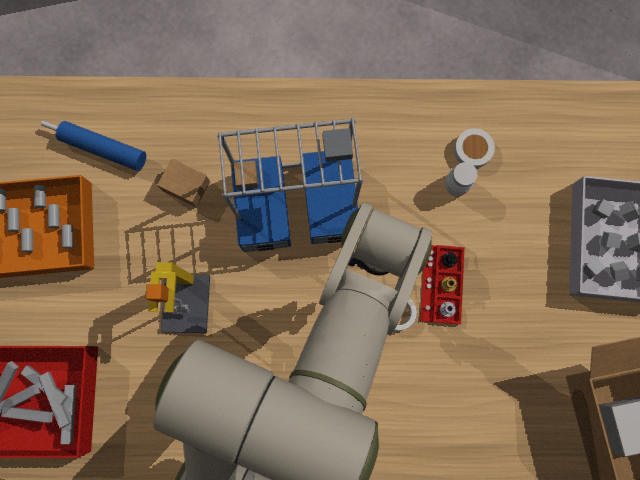

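The final top view shows the rod in the fork (157,293). The tray holds black (449,260), brass (449,284) and grey (447,309) upright in their pockets, and the bystanders haven't moved.

>>> step_arm(targets=[[[0, 0, 0], [0, 0, 0]], [[0, 0, 0], [0, 0, 0]], [[0, 0, 0], [0, 0, 0]], [[0, 0, 0], [0, 0, 0]]])

```text
time_s: 25.73
position: [0.5244, -0.103, 0.1529]
tool_rot: [[-0.997, 0.08, 0.001], [0.08, 0.997, -0.001], [-0.001, -0.001, -1.0]]
ft_force: [0.0, 0.2, 0.3]
grip_width: 0.0356
gripper_force: 0.0
```

```bash
python3 -c "
from rig import close_job
print(close_job())"
```

```text
the job is handed in; nothing more can be done
None
```

The job is handed in, with no verdict returned: the last camera measurements put the rod back in the fork, the brass and black flanges flat in the two- and three-stud pockets, and the grey flange and bystanders undisturbed, at 25.7 s of the 72 s allowed.

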